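Prop the drying cabinet's flap open on its stay

ROBOT

A 6-joint arm with a two-finger parallel gripper is mounted at the origin on the work surface. World frame = base frame: x ahead of the robot, y to its left, z up, the work surface at z = 0. Lengths are in m, angles in rad, forces in N, time in s.
With the tool pointing down it reaches from about 0.275 to 0.875 m from the base axis. Payload 12.5 kg.
Tool frame: the origin (TCP) lies at the very end of the fingers, on their centre line; the grasp point (between the pads) lies arm.pinch_z behind it (arm.pinch_z is the distance from the TCP to the grasp point, in m); z points along the fingers, y is the direction in which the jaws open and shut (so a half turn about z gives the same grasp; the last joint's range is limited). The gripper opens to 85 mm and grips with 20 to 120 N. Pads are 22 mm wide; open, the fingers measure 114 mm over their backs; the gripper's body (76 mm by 85 mm) begins 54 mm behind the grasp point. The pads swing forward as they close: fully open they stand 13 mm farther back than shut.
Start: joints at [1.061, 0.351, 1.652, -0, 1.139, -0.085], TCP at [0.227, 0.501, 0.231] pointing down, gripper open.
Joint ranges: [-2.75, 2.75], [-0.79, 2.1], [0.01, 2.65], [-1.57, 4.71], [0.07, 3.14], [-2.87, 2.87]. Speed limits (rad/s): [2.22, 2.22, 2.79, 3.14, 3.14, 3.14].

INTERFACE

Orientations are given as a unit quaternion [x, y, z, w].
In Python, from rig import arm gives the robot as it stands.
- The arm moves only by the tool drive_tool, never from a script. Its argument "commands" is a list of rows, each a list of 6 numbers: the shift along the tool's x, y, z in cm, then the turn, a rotation vector about the tool's x, y, z in rad. In form: [[tx, ty, tz, rx, ry, rz], ...]. A call has 1 to 10 rows; each row is the pose to reach, as a shift and turn from the pose commanded when the call began, along the tool's axes at that moment; what a row does not reach only later rows make up. A row lasts 1/8 s, in which the tool goes at most 62.5 mm and 10.7 degrees, less where a joint would pass 70% of its speed; a pose out of reach is approached as far as the arm can. A call with a gripper value outside its range is refused whole. "hand" is the closure in counts, from 0 (fully open) to 255 (shut), set as the call begins (left out, the last holds). The fingers move at their own pace and stop on an object; "newtons" is the grip in N (left out, the last holds). Time passes only in rows, so rows that repeat a pose let the fingers close. It gives the time, the measured TCP pose, the force and the opening at its end, in the units of the state.
- arm.get_state(): the state, without advancing time (a new reading comes with each control period).
- arm.snapshot(name): name is "side" or "top" or "wrist"; returns (picture, depth): 400x640x3 uint8, blue, green, red; 400x640 float32, m along the optical axis (not along the pixel's ray), 0 where there is no reading.
- arm.camera_model(name): a dict with "fov_y" (degrees; the focal length in pixels is half the picture's height over the tangent of half this angle, whatever the lens; pixels are square), "cx", "cy" (the principal point, pixels), "pose" (4x4, takes a point from camera to world coordinates); the wrist camera has in their place "T_tool_cam" (4x4, takes a point from camera to tool coordinates, whose origin is the TCP and whose axes are the flange's). Camera axes: x right, y down, z forward; pixel columns grow to the right and rows downward; lengths in m; the calibration is good to about 2 mm. The wrist camera is an equidistant fisheye: a pixel r from the principal point sees the ray r / f radians off the axis. A picture is of the moment at which its call begins: read the wrist's pose just before it. camera_model takes no time and is no camera call.
- arm.job_done(): hands the job in, once; it reports no verdict.
Trained networks look in the newest picture that a camera, given by its name, has taken for a name from the list of things; names that differ only in an ending like _2 or _b are one class to them, and where a whole thing is asked for, a point or a joint stands for the part that bears it (a point fixed in the world has none). Each returns a list of dicts, best first, with "confidence" (0 to 1); they miss things now and then, are a little off and sometimes report something else, mostly with a low value. They report only what shows in the picture. A call takes as long as a camera call.
- arm.recognise(camera, thing): "bbox" ([left, top, right, bottom] in pixels, round what is visible of it).
- arm.silhouettes(camera, thing): "mask" (400x640 bool, what is visible of it) and "bbox" ([left, top, right, bottom] in pixels, round what is visible of it).
- arm.pinpoint(camera, thing): "uv" ([column, row] in pixels: a listed point, or the origin of a listed thing).
The state is a dict: "t": time; "qpos": joint angles; "dq": joint speeds; "joint_torque": joint torques, N m; "tool_pos": TCP position; "eef_rot": TCP orientation; "ft_force": force on the tool from outside, world axes, zero at the start; "torque": the same for the moment, N m; "gripper_width": finger opening in m.
Only numpy, scipy, OpenCV 4.12 (cv2) and the standard library are available. Lean on these libraries where they do the work, as an engineer would, in place of code of your own. Each camera call takes 0.05 s, during which the arm holds its last target. There are 200 camera calls.

TASK

Prop the front flap of the low white drying cabinet open with its perforated stay bar: take the bar by its knob, draw the spring-loaded flap open with it and drop the second hole from the knob over the upright peg on the cabinet's top, so that the bar lies down flat around the peg and holds the flap by itself once you let go. Feel for the hole gently, without forcing the bar down or sideways against the peg, and leave the other things on the cabinet and the table alone.

Things in the scene. Friction and masses are not known exactly. Their poses are not given: they have to be found in the camera images.
- cabinet: Low white drying cabinet, 260 mm deep (x) by 420 mm wide (y) by 130 mm high, fixed. Origin at the centre of its underside; its -x side is the front, with the flap; z up.
- flap_hinge (a point): Vertical hinge axis of the flap, at the height of the cabinet's top, 142 mm in front of the cabinet's centre and 150 mm to its +y side.
- flap (a joint): Opening angle of the plywood flap (236 mm wide, vertical hinge at its +y end), rad: 0 shut, grows as it swings out to the cabinet's -x side (clockwise from above), stop at 1.3. A spring pulls it shut with 0.32 N m at 0 and 0.54 N m at 0.55 rad. The stay's pivot sits on the flap's top edge, 200 mm from the hinge axis (flap shut: straight to the cabinet's -y from it).
- swivel (a joint): Swing of the stay bar about its vertical pivot on the flap, rad, almost free: counter-clockwise from above is positive. The bar points along the cabinet's +x when swivel equals flap (0 when both are 0).
- stay: Flat steel bar 24 mm wide, 6 mm thick, about 0.2 kg. Origin on the vertical pivot axis at mid thickness; x along the bar to the knob, z up. Through holes, 12 mm diameter, at 112, 144, 176 and 208 mm from the pivot. At rest level, its underside 6 mm above the cabinet's top (a stop at the pivot keeps it from going lower); besides swinging sideways it hinges upward about the pivot, up to 0.7 rad.
- knob (a point): Centre of the stay's knob: an upright wooden cylinder of 20 mm diameter and 30 mm height on a 12 mm neck, its axis 250 mm from the pivot. The centre is 28 mm above the bar's mid thickness, so 37 mm above the cabinet's top when the bar is level; the knob's underside is 10 mm above the bar's top face.
- chosen_hole (a point): Centre of the chosen hole, the second from the knob (third from the pivot), 176 mm from the pivot and 74 mm from the knob's axis, at mid thickness of the bar.
- plate: Dark steel plate 56 (x) by 36 by 4 mm, fixed on the cabinet's top, with axes as the cabinet's; origin at the centre of its underside, 70 mm in front (-x) of the cabinet's centre. It carries the upright steel peg, 10 mm thick, its top 18 mm above the cabinet's top, 1.5 mm chamfer. The peg is clamped in a slot up to 12 mm either way from the plate's centre along x (not measured), central in y.
- glitter_jar: Small gold jar, 48 mm across, 60 mm high, on the cabinet's top near its +y end; to be left alone.
- varnish_bottle: Small amber bottle, 36 mm across, 80 mm high, on the cabinet's top near its +y end; to be left alone.
- glue_dish: White dish, 90 mm across, 35 mm high, on the table to the left; to be left alone.
- glue_brush: Wooden brush, 200 mm long, on the table to the left; to be left alone.
- sanding_block: Cork block 90 by 55 by 30 mm on the table to the right; to be left alone.
- gold_bauble_base: Gold turned ornament, 80 mm across, 90 mm high, on the table to the right; to be left alone.

How it is judged:
By the outcome, as a careful person would: the job done as asked, in the order asked, and still so for the second after the job is handed in, with the robot touching nothing.
It also fails if it takes over 64 s, if anything falls off the work surface, if the arm or the gripper's body presses on something with over 40 N, if the wrist force passes 120 N, or if a joint passes its speed limit or range.

## Working session

There is one attempt and no reset: what is moved stays moved. The work goes in short steps, Python scripts to look and compute and a tool call to move; the robot and the scene stay as the last step left them, time stands still between calls to the robot, and variables do not carry over. Pictures are saved under pics/ and viewed, about 8 in all and at most 12, crops included, and the job is handed in when it is done.

Besides the shell and the picture viewer there is one more tool, called after ">>>" as a command line: name --pt "numbers of a row" for each row, then --argument value for the rest. drive_tool: Moves the arm, as the interface text tells. Its arguments: {"type":"object","properties":{"commands":{"type":"array","items":{"type":"array","items":{"type":"number"}}},"hand":{"type":"number"},"newtons":{"type":"number"}},"required":["commands"]}

```bash
ls; mkdir -p pics; cat > h.py <<'E'
import numpy as np, cv2
from rig import arm
from scipy.spatial.transform import Rotation as R
def ray(name,uv,st=None):
    m=arm.camera_model(name); f=200/np.tan(np.radians(m['fov_y'])/2)
    d=np.array([uv[0]-m['cx'],uv[1]-m['cy']],float)
    if name=='wrist':
        r=np.hypot(*d); th=r/f; v=np.r_[d/max(r,1e-9)*np.sin(th),np.cos(th)]
        st=st or arm.get_state(); T=np.eye(4); T[:3,:3]=R.from_quat(st['eef_rot']).as_matrix(); T[:3,3]=st['tool_pos']
        P=T@np.array(m['T_tool_cam'])
    else:
        v=np.r_[d/f,1]; P=np.array(m['pose'])
    return P[:3,3],P[:3,:3]@v
def atz(name,uv,z,st=None):
    o,d=ray(name,uv,st); return o+d*(z-o[2])/d[2]
def atd(name,uv,dep,st=None):
    o,d=ray(name,uv,st); return o+d*dep
E
cat > a.py <<'E'
from h import *
print(arm.get_state(), arm.pinch_z)
for c in ['top','side']:
    im,d=arm.snapshot(c); cv2.imwrite(f'pics/{c}0.png',im); np.save(f'{c}0.npy',d)
    print(c,np.round(arm.camera_model(c)['pose'],3).tolist(),arm.camera_model(c)['fov_y'])
    for t in ['cabinet','flap_hinge','knob','chosen_hole','plate','stay']:
        for r in arm.pinpoint(c,t)[:2]:
            u=r['uv']; z=d[int(u[1]),int(u[0])]
            print(t,np.round(u,1),round(r['confidence'],2),z,np.round(atd(c,u,z),4))
E
python3 a.py
```

```text
pics
{'t': 0.0, 'qpos': array([ 1.06140980e+00,  3.51300818e-01,  1.65242219e+00, -1.45353168e-05,
        1.13911683e+00, -8.45787141e-02]), 'dq': array([-0.00053392,  0.00170597, -0.00029036, -0.00016464, -0.00060375,
        0.00026513]), 'joint_torque': array([-4.85059973e-04, -5.06094146e+01, -2.91405612e+01, -8.86292264e-05,
        4.42162156e-03, -2.61120329e-05]), 'tool_pos': array([0.22648476, 0.50083412, 0.23072378]), 'eef_rot': array([ 2.10807372e-01,  9.77527423e-01, -5.98224800e-04, -1.76175493e-04]), 'ft_force': array([-0.06010238, -0.2915453 ,  0.87527918]), 'torque': array([-0.01605756, -0.00820165, -0.02536325]), 'gripper_width': 0.08541790903154833} 0.0187
top [[-0.02, -0.985, 0.173, 0.29], [-1.0, 0.021, 0.001, 0.026], [-0.005, -0.173, -0.985, 1.391], [0.0, 0.0, 0.0, 1.0]] 44.33332816509637
cabinet [322.5 214.9] 0.91 1.2766755 [0.4854 0.0163 0.1296]
flap_hinge [276.2 272.4] 0.82 1.2411697 [0.3391 0.1366 0.1401]
knob [372.4 155.9] 0.8 1.2504551 [ 0.6268 -0.1137  0.1808]
chosen_hole [369.7 188.8] 0.9 1.277452 [ 0.5499 -0.1079  0.1399]
plate [328.5 226.8] 0.59 1.2677236 [0.4534 0.0015 0.133 ]
stay [354.9 253.4] 0.55 1.2417241 [ 0.3825 -0.0633  0.1469]
side [[0.808, -0.384, 0.446, -0.006], [-0.588, -0.51, 0.627, -0.698], [-0.014, -0.77, -0.638, 0.834], [0.0, 0.0, 0.0, 1.0]] 52.94344723198003
cabinet [320.  223.6] 0.59 1.0313978 [ 0.4319 -0.0867  0.1252]
flap_hinge [248.2 191.9] 0.77 1.1181091 [0.341  0.1274 0.1362]
knob [386.2 188. ] 0.6 1.0621805 [ 0.6226 -0.1234  0.1741]
chosen_hole [358.3 203.4] 0.6 1.0738701 [ 0.5534 -0.0942  0.1362]
plate [303.5 204.5] 0.54 1.0796093 [ 0.4362 -0.0058  0.1322]
stay [298.3 222.6] 0.72 1.0083272 [ 0.379  -0.067   0.1437]
stay [357.1 203.1] 0.57 1.0726261 [ 0.5505 -0.0926  0.1376]
```

```bash
python3 - <<'E'
import cv2
a=cv2.imread('pics/top0.png'); cv2.imwrite('pics/top0c.png',cv2.resize(a[110:310,220:430],None,fx=3.0,fy=3.0,interpolation=cv2.INTER_CUBIC)[:600])
E
```

```text
(no output)
```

View pics/top0.png

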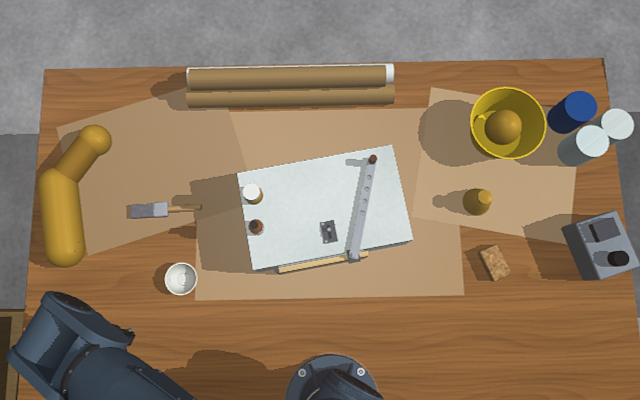

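View pics/top0c.png

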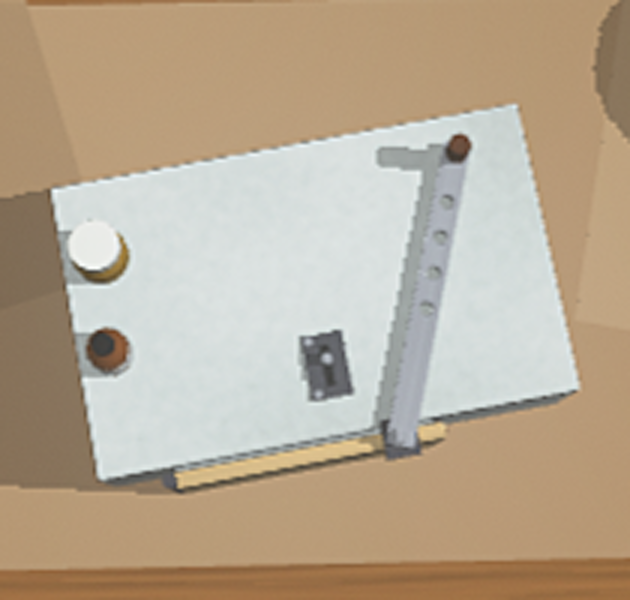

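The top view shows the cabinet turned about +10°, with the bar lying to the right of the plate. In the crop, the peg is near (325,358), the knob at (458,147) and the pivot at (403,445). Next I'll fit the cabinet pose.

```bash
cat > b.py <<'E'
from h import *
d=np.load('top0.npy'); m=arm.camera_model('top'); f=200/np.tan(np.radians(m['fov_y'])/2)
v,u=np.mgrid[0:400,0:640]; P=np.array(m['pose'])
X=np.stack([(u-m['cx'])/f,(v-m['cy'])/f,np.ones_like(d)],-1)*d[...,None]@P[:3,:3].T+P[:3,3]
r=(u>210)&(u<440)&(v>120)&(v<300)&(d>0)
z=X[...,2]
print('top z',np.median(z[r&(z>.11)&(z<.15)]))
k=r&(z>.115)&(z<.14)
k=cv2.morphologyEx(k.astype(np.uint8),cv2.MORPH_OPEN,np.ones((7,7)))
n,l,s,c=cv2.connectedComponentsWithStats(k); i=1+s[1:,4].argmax()
pts=np.array([X[a,b,:2] for a,b in zip(*np.where(l==i))]); hull=cv2.convexHull(pts.astype(np.float32))
rc=cv2.minAreaRect(hull); print(rc)
print(np.round(cv2.boxPoints(rc),4).tolist())
for c,t,uv,zz in [('top','hinge',(276.2,272.4),.13),('side','hinge',(248.2,191.9),.13),('top','knobtop',(372.6,158.3),.182),('top','knobc',(372.4,155.9),.167),('side','knobc',(386.2,188),.167),('top','hole',(369.7,188.8),.139),('side','hole',(358.3,203.4),.139),('top','pegtop',(220+325/3,110+358/3),.148),('top','pivot',(354.9,253.4),.139),('side','pivot',(298.3,222.6),.139)]:
    print(c,t,np.round(atz(c,uv,zz),4))
print(arm.camera_model('wrist'))
E
python3 b.py
```

```text
top z 0.13063605198938633
((0.5051162242889404, 0.04501022398471832), (0.26225921511650085, 0.35813042521476746), 9.384747505187988)
[[0.3465000092983246, 0.20029999315738678], [0.4049000144004822, -0.15299999713897705], [0.6636999845504761, -0.11029999703168869], [0.6053000092506409, 0.24310000240802765]]
top hinge [0.3395 0.1375 0.13  ]
side hinge [0.344  0.1347 0.13  ]
top knobtop [ 0.6201 -0.1138  0.182 ]
top knobc [ 0.6306 -0.1153  0.167 ]
side knobc [ 0.6294 -0.1172  0.167 ]
top hole [ 0.5501 -0.108   0.139 ]
side hole [ 0.5511 -0.0967  0.139 ]
top pegtop [0.445  0.0024 0.148 ]
top pivot [ 0.383  -0.0639  0.139 ]
side pivot [ 0.3816 -0.0627  0.139 ]
{'fov_y': 65.70646984690485, 'cx': 318.77509886712687, 'cy': 199.92621121933232, 'T_tool_cam': array([[ 3.86647593e-04, -9.52683050e-01, -3.03965224e-01,
         7.78809370e-02],
       [ 9.99999868e-01,  4.71456690e-04, -2.05619756e-04,
         3.03946605e-04],
       [ 3.39196895e-04, -3.03965104e-01,  9.52683106e-01,
        -1.42713734e-01],
       [ 0.00000000e+00,  0.00000000e+00,  0.00000000e+00,
         1.00000000e+00]])}
```

```bash
cat >> h.py <<'E'
def tgt(p,beta,pitch=0.):
    "shift (cm) & rotvec in tool axes to put TCP at p, tool x along minus the bar (heading beta, raised by pitch)"
    st=arm.get_state(); R0=R.from_quat(st['eef_rot']).as_matrix()
    x=-np.array([np.cos(beta)*np.cos(pitch),np.sin(beta)*np.cos(pitch),np.sin(pitch)])
    y=np.array([np.sin(beta),-np.cos(beta),0])*-1.
    z=np.cross(x,y)
    M=np.c_[x,y,z]
    if z[2]>0: M=np.c_[x,-y,-z]
    s=R0.T@(np.array(p)-st['tool_pos'])*100; r=R.from_matrix(R0.T@M).as_rotvec()
    return np.round(s,2).tolist()+np.round(r,4).tolist()
E
python3 -c "
from h import *
print(tgt([.36,.33,.31],-.25)); print(tgt([.5,-.03,.31],-.21))"
```

```text
[-19.2, -10.09, -7.87, 0.0, -0.0, -0.1749]
[-46.8, -37.12, -7.87, 0.0, -0.0, -0.2149]
```

>>> drive_tool --pt "-5 -3 -7.9 0 0 -0.1" --pt "-5 -3 -7.9 0 0 -0.1" --pt "-46.8 -37.1 -7.9 0 0 -0.215" --pt "-46.8 -37.1 -7.9 0 0 -0.215" --pt "-46.8 -37.1 -7.9 0 0 -0.215" --pt "-46.8 -37.1 -7.9 0 0 -0.215" --pt "-46.8 -37.1 -7.9 0 0 -0.215" --pt "-46.8 -37.1 -7.9 0 0 -0.215" --pt "-46.8 -37.1 -7.9 0 0 -0.215" --pt "-46.8 -37.1 -7.9 0 0 -0.215" --hand 0 --newtons 40

```text
t: 1.95
tool_pos: [0.4832, 0.0035, 0.3106]
eef_rot: [0.105, 0.994, 0.0, 0.0]
ft_force: [0.8, 0.1, 0.0]
gripper_width: 0.0852
```

>>> drive_tool --pt "0 0 0 0 0 0" --pt "0 0 0 0 0 0" --pt "0 0 0 0 0 0"

```text
t: 2.33
tool_pos: [0.4822, 0.0066, 0.3104]
eef_rot: [0.104, 0.995, 0.0, 0.0]
ft_force: [0.2, 0.3, -0.8]
gripper_width: 0.0855
```

```bash
cat > w.py <<'E'
from h import *
import sys
st=arm.get_state(); im,d=arm.snapshot('wrist'); cv2.imwrite(f'pics/{sys.argv[1]}.png',im)
print(st['t'],st['tool_pos'],st['eef_rot'],st['ft_force'])
for t,z in [('flap_hinge',.13),('knob',.167),('chosen_hole',.139),('plate',.13),('stay',.139),('cabinet',.0)]:
    for r in arm.pinpoint('wrist',t)[:1]:
        print(t,np.round(r['uv'],1),round(r['confidence'],2),np.round(atz('wrist',r['uv'],z,st),4))
E
python3 w.py w1
```

```text
2.325 [0.48218575 0.00663663 0.31041186] [1.03924877e-01 9.94585146e-01 6.71865650e-05 4.50387210e-05] [ 0.15060473  0.28294972 -0.84652752]
flap_hinge [413.6  32.3] 0.61 [0.3463 0.1376 0.13  ]
knob [241.  319.4] 0.93 [ 0.6239 -0.1187  0.167 ]
chosen_hole [240.2 255.7] 0.87 [ 0.5522 -0.1018  0.139 ]
plate [304.  143.8] 0.67 [ 0.4434 -0.0007  0.13  ]
stay [230.9 101.5] 0.59 [ 0.3821 -0.0639  0.139 ]
cabinet [323.7 174.1] 0.92 [0.5093 0.0087 0.    ]
```

View pics/w1.png

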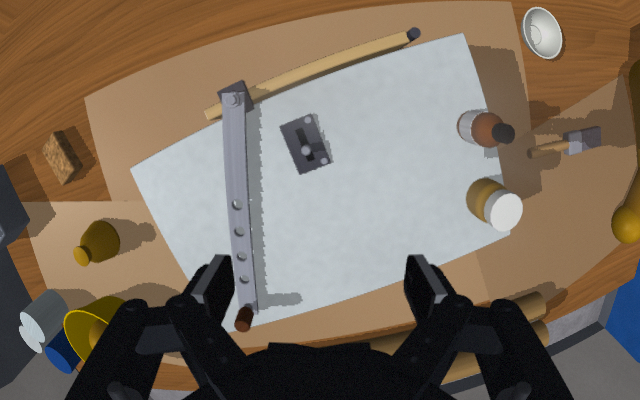

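The wrist view shows the holes at about (237,204), (239,231), (241,256) and (244,279), so the chosen one is (241,256). The knob is at (243,318), the peg top near (306,151) and the hinge at (413,33).

```bash
python3 - <<'E'
from h import *
st=arm.get_state()
for n,uv,z in [('h1',(237,204),.142),('h2',(239.3,231),.142),('h3',(241.5,256),.142),('h4',(244,279),.142),('peg',(306,151),.148),('bolt1',(307.5,120),.134),('bolt2',(324,161),.134),('hinge',(413,33),.13),('knobtop',(242,323),.182),('cFL',(464,34),.13),('cBL',(510,235),.13),('cFR',(131,170),.13)]:
    print(n,np.round(atz('wrist',uv,z,st),4))
im=cv2.imread('pics/w1.png'); cv2.imwrite('pics/w1c.png',cv2.resize(im[100:190,260:350],None,fx=6,fy=6,interpolation=cv2.INTER_CUBIC))
E
```

```text
h1 [ 0.4897 -0.0861  0.142 ]
h2 [ 0.5208 -0.0929  0.142 ]
h3 [ 0.5517 -0.1     0.142 ]
h4 [ 0.5825 -0.107   0.142 ]
peg [4.492e-01 2.000e-04 1.480e-01]
bolt1 [0.4199 0.0076 0.134 ]
bolt2 [0.4654 0.0153 0.134 ]
hinge [0.3475 0.136  0.13  ]
knobtop [ 0.6181 -0.1129  0.182 ]
cFL [0.3531 0.1967 0.13  ]
cBL [0.6072 0.2379 0.13  ]
cFR [ 0.4227 -0.2143  0.13  ]
```

View pics/w1c.png

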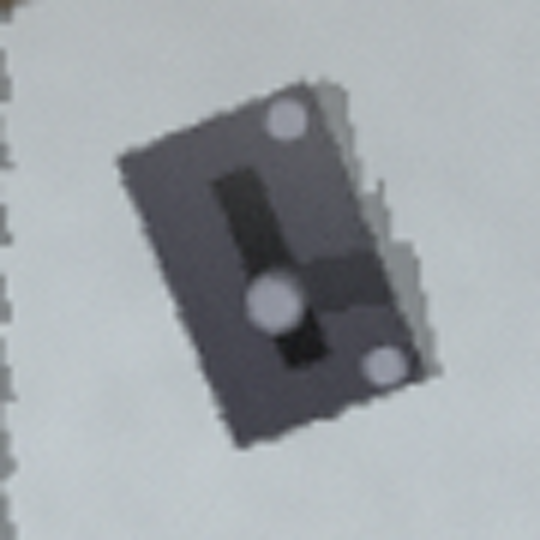

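```bash
cat >> h.py <<'E'
from scipy.optimize import fsolve
TH=.165; H=np.array([.3474,.1361]); PEG=np.array([.4492,.0002])
def piv(phi): 
    a=TH-np.pi/2-phi; return H+.2*np.array([np.cos(a),np.sin(a)])
def u(b): return np.array([np.cos(b),np.sin(b)])
def pose(phi,b,pitch,off=.028+.002-.0187,zb=.139):
    "TCP to hold the knob with flap phi, bar heading b, pitch"
    r=.25*np.cos(pitch)-off*np.sin(pitch)
    return np.r_[piv(phi)+r*u(b), zb+.25*np.sin(pitch)+off*np.cos(pitch)]
def solve(p=PEG,L=.176): return fsolve(lambda q: piv(q[0])+L*u(q[1])-p,[.55,.28])
E
python3 -c "
from h import *
print(piv(0),solve(),pose(*solve(),0))
p=pose(0,-.2215,0);print(p,tgt(p+[0,0,.07],-.2215),tgt(p,-.2215))"
```

```text
[ 0.38025047 -0.06118367] [0.50167874 0.30511803] [0.51978205 0.02243003 0.1503    ]
[ 0.62414272 -0.11610698  0.1503    ] [-16.39, -8.99, 9.01, 0.0, 0.0001, 0.0123] [-16.39, -8.99, 16.01, 0.0, 0.0001, 0.0123]
```

>>> drive_tool --pt "-16.4 -9 9 0 0 0.012" --pt "-16.4 -9 9 0 0 0.012" --pt "-16.4 -9 9 0 0 0.012" --pt "-16.4 -9 9 0 0 0.012" --pt "-16.4 -9 9 0 0 0.012" --pt "-16.4 -9 9 0 0 0.012"

```text
t: 3.42
tool_pos: [0.6239, -0.1158, 0.2214]
eef_rot: [0.11, 0.994, -0.0, 0.001]
ft_force: [-0.3, -0.2, -0.0]
gripper_width: 0.0855
```

```bash
python3 w.py w2; python3 -c "
from h import *
print(tgt(pose(0,-.2215,0),-.2215))"
```

```text
3.425 [ 0.62390345 -0.11578849  0.22141757] [ 1.10338666e-01  9.93893911e-01 -3.50186843e-06  5.21907869e-04] [-0.25084694 -0.20333835 -0.03899069]
knob [315.5 222.2] 0.87 [ 0.6246 -0.118   0.167 ]
chosen_hole [318.3 111.1] 0.61 [ 0.5529 -0.0999  0.139 ]
stay [ 99.4 159.8] 0.24 [ 0.5393 -0.2955  0.139 ]
cabinet [400.9  59.2] 0.88 [0.5135 0.0081 0.    ]
[0.01, 0.02, 7.05, -0.0, 0.0006, 0.0001]
```

View pics/w2.png

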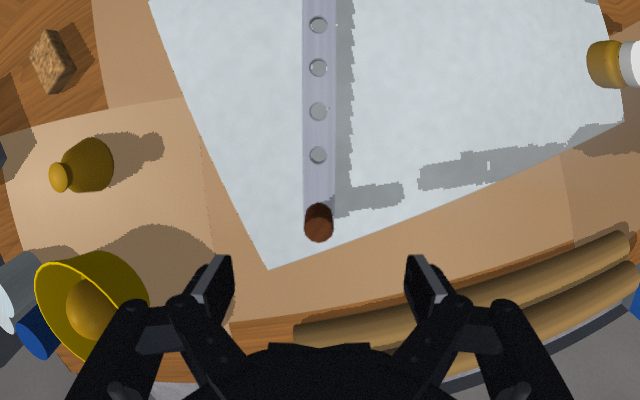

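The bar is vertical in the picture, with the knob at (318,222) centred between the jaws. Next I descend and grip.

>>> drive_tool --pt "0 0 4 0 0 0" --pt "0 0 7 0 0 0" --pt "0 0 7 0 0 0" --pt "0 0 7 0 0 0"

```text
t: 4.28
tool_pos: [0.6249, -0.1168, 0.1517]
eef_rot: [0.111, 0.994, -0.0, 0.001]
ft_force: [-0.8, 0.7, 0.5]
gripper_width: 0.0855
```

>>> drive_tool --pt "0 0 0 0 0 0" --pt "0 0 0 0 0 0" --pt "0 0 0 0 0 0" --pt "0 0 0 0 0 0" --pt "0 0 0 0 0 0" --pt "0 0 0 0 0 0" --pt "0 0 0 0 0 0" --pt "0 0 0 0 0 0" --hand 255 --newtons 40

```text
t: 5.28
tool_pos: [0.6243, -0.1167, 0.1503]
eef_rot: [0.111, 0.994, -0.0, 0.0]
ft_force: [1.4, -0.4, 0.9]
gripper_width: 0.0188
```

```bash
python3 - <<'E'
from h import *
ph,b=solve(); print(ph,b)
for f in [0]: print('lift',tgt(pose(0,-.2215,.1),-.2215,.1),tgt(pose(0,-.2215,.2),-.2215,.2))
E
```

```text
0.5016787376335117 0.3051180263924029
lift [0.26, 0.05, -2.49, -0.0, -0.0999, -0.0003] [0.75, 0.05, -4.94, -0.0, -0.1999, -0.0003]
```

>>> drive_tool --pt "0.12 0 -1.25 0 -0.05 0" --pt "0.26 0 -2.5 0 -0.1 0" --pt "0.5 0 -3.7 0 -0.15 0" --pt "0.75 0 -4.95 0 -0.2 0" --pt "0.75 0 -4.95 0 -0.2 0" --pt "0.75 0 -4.95 0 -0.2 0"

```text
t: 6.02
tool_pos: [0.6171, -0.1151, 0.1995]
eef_rot: [0.11, 0.989, -0.011, 0.099]
ft_force: [2.5, -0.3, -0.1]
gripper_width: 0.0188
```

```bash
python3 - <<'E'
from h import *
print(arm.get_state()['torque'])
ph,b=solve()
for f in np.linspace(.1,1,10): 
    p,q=ph*f,-.2215+(b+.2215)*f
    print(tgt(pose(p,q,.2),q,.2))
E
```

```text
[-0.09065659 -0.16657541 -0.04521177]
[0.96, 0.98, -0.22, -0.0105, -0.0008, -0.052]
[1.99, 1.95, -0.43, -0.021, -0.0008, -0.1036]
[3.11, 2.95, -0.66, -0.0314, -0.0008, -0.1552]
[4.3, 4.0, -0.9, -0.0419, -0.0008, -0.2068]
[5.57, 5.08, -1.15, -0.0523, -0.0008, -0.2585]
[6.9, 6.2, -1.42, -0.0627, -0.0008, -0.3101]
[8.3, 7.34, -1.71, -0.0732, -0.0008, -0.3617]
[9.77, 8.51, -2.0, -0.0836, -0.0008, -0.4133]
[11.3, 9.7, -2.31, -0.0941, -0.0008, -0.4649]
[12.88, 10.91, -2.63, -0.1045, -0.0008, -0.5165]
```

>>> drive_tool --pt "0.96 0.98 -0.22 -0.01 0 -0.052" --pt "2.0 1.95 -0.43 -0.021 0 -0.104" --pt "3.1 2.95 -0.66 -0.031 0 -0.155" --pt "4.3 4.0 -0.9 -0.042 0 -0.207" --pt "5.57 5.08 -1.15 -0.052 0 -0.258" --pt "5.57 5.08 -1.15 -0.052 0 -0.258"

```text
t: 6.78
tool_pos: [0.5724, -0.0526, 0.1995]
eef_rot: [-0.021, 0.995, 0.002, 0.099]
ft_force: [2.2, 0.3, -0.8]
gripper_width: 0.0188
```

```bash
cat > n.py <<'E'
from h import *
s=arm.get_state(); print(s['ft_force'],s['torque'],s['gripper_width'])
ph,b=solve()
for f in [.6,.7,.8,.9,1]: 
    p,q=ph*f,-.2215+(b+.2215)*f
    print(tgt(pose(p,q,.2),q,.2))
E
python3 n.py
```

```text
[ 2.22493512  0.29911952 -0.82886113] [-0.10466776 -0.18839623  0.10047771] 0.018794685892837046
[0.97, 1.38, -0.22, -0.0104, -0.0014, -0.0516]
[2.03, 2.86, -0.43, -0.0209, -0.0014, -0.1032]
[3.14, 4.38, -0.66, -0.0313, -0.0014, -0.1548]
[4.31, 5.94, -0.89, -0.0417, -0.0014, -0.2064]
[5.53, 7.53, -1.14, -0.0521, -0.0014, -0.258]
```

>>> drive_tool --pt "0.97 1.38 -0.22 -0.01 0 -0.052" --pt "2.03 2.86 -0.43 -0.021 0 -0.103" --pt "3.14 4.38 -0.66 -0.031 0 -0.155" --pt "4.31 5.94 -0.89 -0.042 0 -0.206" --pt "5.53 7.53 -1.14 -0.052 0 -0.258" --pt "5.53 7.53 -1.14 -0.052 0 -0.258" --pt "5.53 7.53 -1.14 -0.052 0 -0.258"

```text
t: 7.65
tool_pos: [0.5134, 0.0199, 0.2003]
eef_rot: [-0.151, 0.984, 0.015, 0.099]
ft_force: [3.2, 0.6, -1.0]
gripper_width: 0.0183
```

```bash
python3 w.py w3; python3 n.py; python3 - <<'E'
from h import *
im=cv2.imread('pics/w3.png'); cv2.imwrite('pics/w3c.png',cv2.resize(im[0:240,220:420],None,fx=2.5,fy=2.5,interpolation=cv2.INTER_CUBIC))
E
```

```text
7.65 [0.51335939 0.01990388 0.20032395] [-0.15078553  0.98350013  0.01476508  0.0988596 ] [ 3.20267239  0.59226856 -1.01383094]
flap_hinge [543.6  43.8] 0.7 [0.347  0.1363 0.13  ]
knob [318.2 274. ] 0.74 [0.5533 0.0322 0.167 ]
chosen_hole [316.9 112.7] 0.91 [0.4549 0.0005 0.139 ]
plate [323.2  96. ] 0.83 [0.4453 0.0016 0.13  ]
cabinet [604.5 120.5] 0.53 [0.3331 0.4033 0.    ]
[ 3.58387662  1.00252036 -0.51271588] [ 0.11079986 -0.40266512 -0.05788218] 0.018895322473915774
[-2.82, -7.08, 0.62, 0.0411, 0.0, 0.2056]
[-2.17, -5.37, 0.49, 0.0306, -0.0, 0.154]
[-1.47, -3.61, 0.34, 0.0201, -0.0, 0.1024]
[-0.74, -1.8, 0.19, 0.0097, -0.0, 0.0508]
[0.03, 0.06, 0.04, -0.0008, -0.0001, -0.0008]
```

View pics/w3c.png

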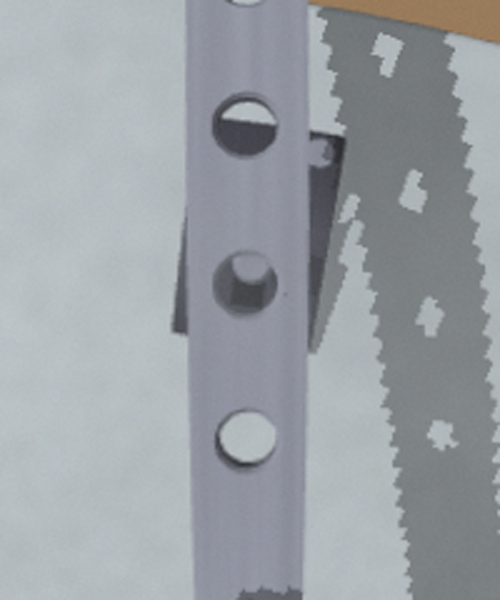

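The peg top shows through the chosen hole: the hole centre is at about (318,113.6) and the peg top at about (320.8,105.5) in full-frame pixels. I'll quantify the offset.

```bash
python3 - <<'E'
from h import *
st=arm.get_state()
ph,b=solve(); e=u(b); n=np.array([-e[1],e[0]])
h=atz('wrist',(318,113.6),.139+.176*np.sin(.2)+.003*np.cos(.2),st)[:2]
p=atz('wrist',(320.8,105.5),.148,st)[:2]
print('hole',h,'exp',piv(ph)+e*(.176*np.cos(.2)-.003*np.sin(.2)),'peg',p,PEG)
hf=h+e*(.176*(1-np.cos(.2))+.003*np.sin(.2)); print('final hole - peg along,lat mm',1e3*(hf-p)@e,1e3*(hf-p)@n)
# lower to pitch .08
for pi in [.15,.1,.07]: print(pi,tgt(pose(ph,b,pi),b,pi))
E
```

```text
hole [ 0.44661658 -0.00139413] exp [ 0.44528528 -0.00103295] peg [0.44799831 0.00064663] [4.492e-01 2.000e-04]
final hole - peg along,lat mm 2.173321512865963 -1.531423628451874
0.15 [0.0, 0.06, 1.29, -0.0008, 0.0499, -0.0009]
0.1 [0.04, 0.06, 2.54, -0.0007, 0.0999, -0.0009]
0.07 [0.09, 0.06, 3.29, -0.0007, 0.1299, -0.0009]
```

>>> drive_tool --pt "0 0 0.7 0 0.027 0" --pt "0 0 1.3 0 0.05 0" --pt "0.02 0 2.0 0 0.08 0" --pt "0.05 0 2.8 0 0.11 0" --pt "0.05 0 2.8 0 0.11 0" --pt "0.05 0 2.8 0 0.11 0"

```text
t: 8.75
tool_pos: [0.5179, 0.0215, 0.1725]
eef_rot: [-0.152, 0.987, 0.007, 0.044]
ft_force: [3.5, 0.9, -0.7]
gripper_width: 0.0187
```

```bash
python3 w.py w4; python3 - <<'E'
from h import *
im=cv2.imread('pics/w4.png'); cv2.imwrite('pics/w4c.png',cv2.resize(im[80:160,270:370],None,fx=6,fy=6,interpolation=cv2.INTER_CUBIC))
E
```

```text
8.75 [0.51785942 0.02152161 0.17252992] [-0.1516464   0.98741801  0.00656697  0.0443386 ] [ 3.52269336  0.85530505 -0.7117392 ]
flap_hinge [555.7  48.6] 0.71 [0.3481 0.1373 0.13  ]
knob [318.7 270. ] 0.69 [0.5286 0.025  0.167 ]
chosen_hole [316.9 272.5] 0.73 [0.5502 0.0306 0.139 ]
plate [324.5  99.1] 0.84 [0.4432 0.0016 0.13  ]
stay [319.1 111.2] 0.56 [0.4498 0.0005 0.139 ]
cabinet [309.2 156.9] 0.8 [0.5127 0.0098 0.    ]
```

View pics/w4c.png

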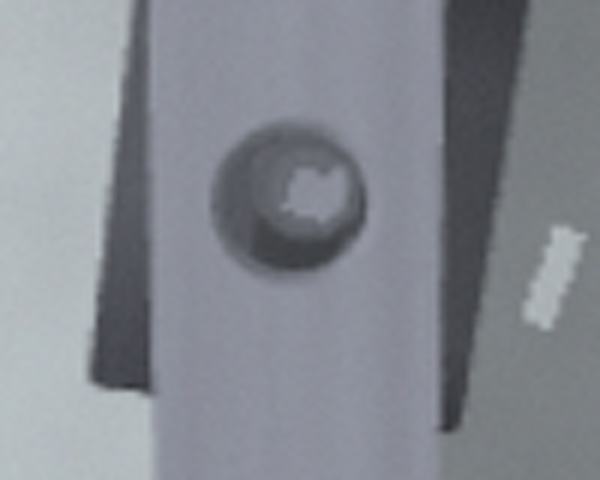

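```bash
cat > m.py <<'E'
from h import *
import sys
hu,hv,pu,pv=map(float,sys.argv[1:5])
st=arm.get_state(); Rm=R.from_quat(st['eef_rot']).as_matrix()
pi=np.arcsin(-Rm[2,0]); b=np.arctan2(-Rm[1,0],-Rm[0,0])
zk=(st['tool_pos'][2]-.139-.0113*np.cos(pi))/.25; print('pitch tool',pi,'from z',zk,'b',b)
e=u(b); n=np.array([-e[1],e[0]])
h=atz('wrist',(hu,hv),.139+.176*zk+.003,st)[:2]; p=atz('wrist',(pu,pv),.148,st)[:2]
k=st['tool_pos'][:2]-e*0+e*.0113*np.sin(pi); print('hole from knob(TCP) dist',(k-h)@e, (h-k)@n)
hf=h+e*(.176*(1-np.cos(zk))+.003*np.sin(zk)); print('hole,peg',h,p,'final hole-peg along,lat mm',1e3*(hf-p)@e,1e3*(hf-p)@n)
E
python3 m.py 318.2 113.2 321.8 110.2
```

```text
pitch tool 0.09016902491451395 from z 0.09019866747889045 b 0.30459277089932435
hole from knob(TCP) dist 0.07333522986062938 -0.00013810488971482002
hole,peg [ 4.48970782e-01 -3.77759756e-04] [0.44805153 0.00124587] final hole-peg along,lat mm 1.3757001647857585 -1.8245848735945533
```

```bash
cat >> m.py <<'E'
hc=np.r_[solve(hf)]; pc=np.r_[solve(p)]
M=Rm
for pt in [zk,.06,.05,.03,.0]:
    d=pose(*pc,pt)-pose(*hc,zk); print(pt,np.round(M.T@d*100,2),'dyaw',np.round(hc[1]-pc[1],4),'dpitch',round(zk-pt,3))
E
python3 m.py 318.2 113.2 321.8 110.2
```

```text
pitch tool 0.09016902491451395 from z 0.09019866747889045 b 0.30459277089932435
hole from knob(TCP) dist 0.07333522986062938 -0.00013810488971482002
hole,peg [ 4.48970782e-01 -3.77759756e-04] [0.44805153 0.00124587] final hole-peg along,lat mm 1.3757001647857585 -1.8245848735945533
0.09019866747889045 [ 0.14  0.22 -0.01] dyaw -0.0045 dpitch 0.0
0.06 [0.11 0.22 0.74] dyaw -0.0045 dpitch 0.03
0.05 [0.11 0.22 0.99] dyaw -0.0045 dpitch 0.04
0.03 [0.11 0.22 1.49] dyaw -0.0045 dpitch 0.06
0.0 [0.14 0.22 2.24] dyaw -0.0045 dpitch 0.09
```

>>> drive_tool --pt "0.14 0.22 0 0 0 -0.004" --pt "0.14 0.22 0 0 0 -0.004" --pt "0.13 0.22 0.4 0 0.015 -0.004" --pt "0.13 0.22 0.4 0 0.015 -0.004"

```text
t: 9.6
tool_pos: [0.5164, 0.0233, 0.1681]
eef_rot: [-0.154, 0.987, 0.005, 0.037]
ft_force: [3.6, 1.1, -1.3]
gripper_width: 0.0184
```

```bash
python3 w.py w5; python3 - <<'E'
from h import *
im=cv2.imread('pics/w5.png'); cv2.imwrite('pics/w5c.png',cv2.resize(im[80:160,270:370],None,fx=6,fy=6,interpolation=cv2.INTER_CUBIC))
E
```

```text
9.6 [0.51637624 0.02333455 0.16813486] [-0.15361338  0.98743923  0.00532556  0.03658324] [ 3.63403768  1.10051647 -1.26063323]
flap_hinge [557.   49.3] 0.74 [0.3466 0.1376 0.13  ]
knob [318.6 275.1] 0.93 [0.5272 0.0269 0.167 ]
chosen_hole [319.3 109.3] 0.67 [0.4466 0.0015 0.139 ]
plate [320.2 102.5] 0.87 [0.4436 0.0011 0.13  ]
cabinet [309.5 162.8] 0.56 [0.5134 0.0126 0.    ]
```

View pics/w5c.png

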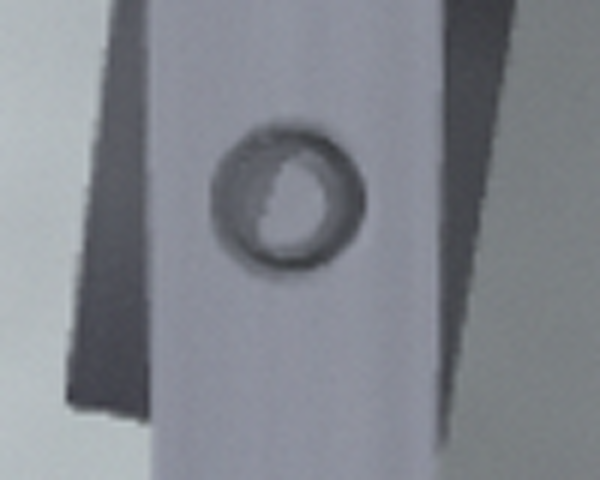

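The peg top now sits centred in the hole: peg about (286,200) and hole about (288,199) in the crop.

```bash
python3 m.py 318 113.2 317.7 113.3
```

```text
pitch tool 0.07495225682718215 from z 0.07323724694204956 b 0.3085193070747778
hole from knob(TCP) dist 0.0733976244538117 -0.0002376142242004919
hole,peg [0.44732177 0.00099649] [0.44810652 0.00106768] final hole-peg along,lat mm -0.07800454737788334 0.17045987788882416
0.07323724694204956 [-0.01 -0.02  0.  ] dyaw 0.0006 dpitch 0.0
0.06 [-0.02 -0.02  0.33] dyaw 0.0006 dpitch 0.013
0.05 [-0.03 -0.02  0.58] dyaw 0.0006 dpitch 0.023
0.03 [-0.03 -0.02  1.08] dyaw 0.0006 dpitch 0.043
0.0 [-0.02 -0.02  1.83] dyaw 0.0006 dpitch 0.073
```

Centred within about 0.2 mm. I'll lower gently in steps, watching the force.

>>> drive_tool --pt "-0.01 -0.02 0.15 0 0.006 0" --pt "-0.02 -0.02 0.3 0 0.012 0" --pt "-0.02 -0.02 0.4 0 0.016 0" --pt "-0.02 -0.02 0.4 0 0.016 0"

```text
t: 10.45
tool_pos: [0.5169, 0.0233, 0.1644]
eef_rot: [-0.154, 0.988, 0.004, 0.029]
ft_force: [3.4, 0.9, -0.6]
gripper_width: 0.0188
```

>>> drive_tool --pt "0 0 0.1 0 0.004 0" --pt "0 0 0.2 0 0.008 0" --pt "0 0 0.3 0 0.012 0" --pt "0 0 0.3 0 0.012 0"

```text
t: 10.95
tool_pos: [0.5171, 0.0233, 0.1615]
eef_rot: [-0.154, 0.988, 0.003, 0.023]
ft_force: [3.1, 1.5, -1.2]
gripper_width: 0.0186
```

Under the peg-top height by 4 mm with no added force, so the hole is on the peg.

>>> drive_tool --pt "0 0 0.15 0 0.006 0" --pt "0 0 0.3 0 0.012 0" --pt "0 0 0.45 0 0.018 0" --pt "0 0 0.6 0 0.024 0" --pt "0 0 0.6 0 0.024 0"

```text
t: 11.58
tool_pos: [0.5173, 0.0234, 0.1554]
eef_rot: [-0.154, 0.988, 0.001, 0.011]
ft_force: [3.4, 1.3, -0.9]
gripper_width: 0.0189
```

>>> drive_tool --pt "0.01 0 0.15 0 0.006 0" --pt "0.01 0 0.3 0 0.012 0" --pt "0.01 0 0.4 0 0.016 0" --pt "0.01 0 0.45 0 0.019 0" --pt "0.01 0 0.45 0 0.019 0"

```text
t: 12.2
tool_pos: [0.5174, 0.0234, 0.151]
eef_rot: [-0.154, 0.988, -0.0, 0.002]
ft_force: [3.8, 0.1, -0.5]
gripper_width: 0.0191
```

```bash
python3 w.py w6; python3 - <<'E'
from h import *
im=cv2.imread('pics/w6.png'); cv2.imwrite('pics/w6c.png',cv2.resize(im[60:180,250:390],None,fx=4,fy=4,interpolation=cv2.INTER_CUBIC))
E
```

```text
12.2 [0.51736523 0.02337197 0.15104972] [-1.53666823e-01  9.88120789e-01 -1.53770682e-04  1.94708516e-03] [ 3.83717391  0.12302386 -0.49458647]
flap_hinge [564.5  51.1] 0.79 [0.3472 0.1374 0.13  ]
knob [315.7 274.7] 0.88 [0.5177 0.0221 0.167 ]
chosen_hole [316.6 115.6] 0.97 [0.449  0.0006 0.139 ]
plate [319.  107.1] 0.78 [0.4447 0.0005 0.13  ]
cabinet [308.3 175.2] 0.55 [0.5122 0.0111 0.    ]
```

View pics/w6c.png

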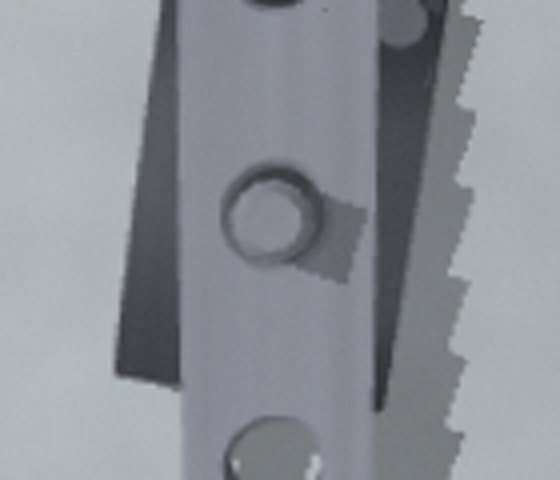

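The peg stands up through the chosen hole at (272,215) in the crop and casts a shadow on the bar. Now I ease the load onto the peg and release.

>>> drive_tool --pt "-0.04 0 0.03 0 0 0" --pt "-0.07 0 0.06 0 0 0" --pt "-0.07 0 0.06 0 0 0"

```text
t: 12.92
tool_pos: [0.518, 0.0236, 0.1504]
eef_rot: [-0.154, 0.988, -0.0, 0.002]
ft_force: [2.0, -0.2, 0.1]
gripper_width: 0.019
```

>>> drive_tool --pt "0 0 0 0 0 0" --pt "0 0 0 0 0 0" --pt "0 0 0 0 0 0" --pt "0 0 0 0 0 0" --pt "0 0 0 0 0 0" --pt "0 0 0 0 0 0" --pt "0 0 0 0 0 0" --pt "0 0 0 0 0 0" --hand 0

```text
t: 13.92
tool_pos: [0.518, 0.0236, 0.1505]
eef_rot: [-0.154, 0.988, -0.0, 0.002]
ft_force: [0.4, -0.2, 0.3]
gripper_width: 0.0856
```

>>> drive_tool --pt "0 0 -1.5 0 0 0" --pt "0 0 -4 0 0 0" --pt "0 0 -8 0 0 0" --pt "0 0 -13 0 0 0" --pt "0 0 -16 0 0 0" --pt "0 0 -16 0 0 0" --pt "0 0 -16 0 0 0"

```text
t: 14.8
tool_pos: [0.517, 0.0235, 0.3102]
eef_rot: [-0.154, 0.988, -0.0, 0.002]
ft_force: [0.0, -0.3, -0.9]
gripper_width: 0.0858
```

```bash
python3 w.py w7; python3 - <<'E'
from h import *
im=cv2.imread('pics/w7.png'); s,_=arm.snapshot('side'); 
cv2.imwrite('pics/w7c.png',np.hstack([cv2.resize(im[0:300,180:480],(395,395),interpolation=cv2.INTER_CUBIC),cv2.resize(s[130:290,220:420],(400,395),interpolation=cv2.INTER_CUBIC)]))
E
```

```text
14.8 [0.51701855 0.0235497  0.31020785] [-1.53680667e-01  9.88119098e-01 -1.00236046e-04  1.70023591e-03] [ 0.03759197 -0.33038215 -0.86662196]
flap_hinge [462.6  68. ] 0.96 [0.3495 0.1352 0.13  ]
knob [319.  187.1] 0.6 [0.518  0.0242 0.167 ]
chosen_hole [317.1 105.7] 0.8 [ 0.4454 -0.0009  0.139 ]
plate [319.4 103.1] 0.68 [0.4422 0.0005 0.13  ]
stay [84.8  6.1] 0.6 [ 0.3866 -0.3224  0.139 ]
cabinet [310.8 149.9] 0.61 [0.5115 0.0096 0.    ]
```

View pics/w7c.png

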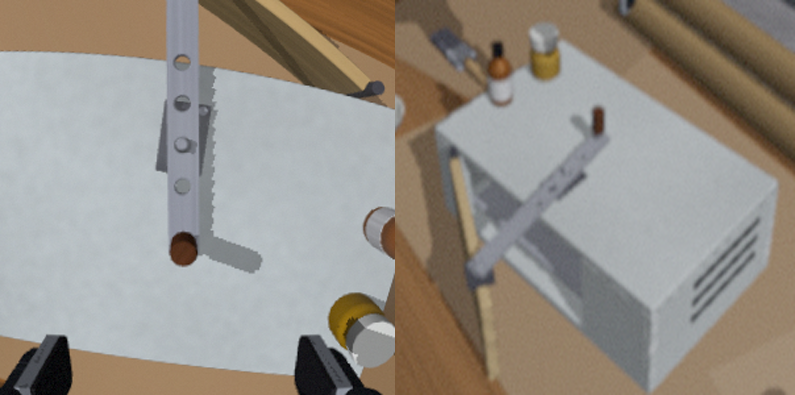

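The flap is propped open. The peg is in the second hole from the knob, the bar is flat and the jars haven't moved. Handing in.

```bash
python3 -c "
from h import *
print(arm.job_done(), arm.get_state()['t'])"
```

```text
the job is handed in; nothing more can be done
the job is handed in; nothing more can be done
```

The flap is propped open at about 0.5 rad, with the stay bar's second hole from the knob over the peg. I took the bar by its knob, raised it over the peg while drawing the flap open, and centred the hole using the wrist camera. I then lowered it in small steps. The measured force stayed at about the flap spring's pull (under 4 N), with no sign of pressing on the peg.

**Last checks:** after release and retreat (14.8 s, tool-force reading under 1 N), the wrist view shows the peg standing through the chosen hole. The side view shows the bar flat and the flap open, and the jar and bottle look undisturbed. I did not take a new overall view of the things on the table, but the arm stayed well above them.

**Disagreements:** the first peg estimate was about 1.5 mm off the later close-up one, so I corrected the position before lowering. The detector gave a few wrong stay and hole points, which I ignored.

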